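# Re-sort the reagent vials in the carrier and block the gap

## Robot

A 7-joint arm with a two-finger parallel gripper is mounted at the origin on a cart in front of the work surface, level with it; the furniture and walls round the work are solid. World frame = base frame: x ahead of the robot, y to its left, z up, the work surface at z = 0. Lengths are in m, angles in rad, forces in N, time in s.
With the tool pointing down it reaches from about 0.4 to 0.85 m from the base axis. Payload 10.4 kg.
Tool frame: the origin (TCP) lies on the centre line of the jaws, within the pads' length; the fingertips stand robot.finger_overhang ahead of it and the grasp point (between the pads) lies 3 mm ahead of it (robot.finger_overhang is the distance from the TCP to the fingertips, in m); z points along the fingers, y is the line along which they close (so a half turn about z gives the same grasp; the last joint's range is limited). The gripper opens to 87 mm and grips with 3 to 60 N. Pads are 19 mm wide; open, the fingers measure 117 mm over their backs; the gripper's body (75 mm by 190 mm) begins 51 mm behind the grasp point.
Start: joints at [-1.293, 0.332, -0.065, 1.46, 0.022, 1.35, -0.088], TCP at [0.185, 0.597, 0.245] pointing down, gripper open.
Joint ranges: [-2.6, 2.6], [-0.5, 2.12], [-1.47, 1.34], [0.16, 2.42], [-1.27, 4.41], [0.06, 2.06], [-2.6, 2.6]. Speed limits (rad/s): [2.22, 2.22, 2.79, 2.79, 3.14, 3.14, 3.14].

## Interface

Orientations are given as a rotation vector (axis times angle).
In Python, from rig import status, viewer, robot gives the robot as it stands.
- The arm moves only by the tool step_arm, never from a script. Its argument "deltas" is a list of rows, each an object of numbers: "x", "y", "z": the shift along the tool's x, y, z in units of 0.5 m (1.0 is 0.5 m); "rx", "ry", "rz": the turn, a rotation vector about the tool's x, y, z in units of 2 rad (1.0 is 2 rad). In form: [{"x": .., "y": .., "z": .., "rx": .., "ry": .., "rz": ..}, ...]. A call has 1 to 12 rows; each row shifts and turns the commanded pose from where the row before left it, along the tool's axes as they then stand; what a row does not reach is not made up. A row lasts 1/12 s, in which the tool goes at most 41.7 mm and 7.16 degrees, less where a joint would pass 70% of its speed; a pose out of reach is approached as far as the arm can. A call with a number of a shift or a turn outside -1 to 1 is refused whole. A call with a gripper value outside its range is refused whole. "claw" is the opening, from 0 (shut) to 1 (fully open), set as the call begins (left out, the last holds). The fingers move at their own pace and stop on an object; "newtons" is the grip in N (left out, the last holds). Time passes only in rows, so rows that do not move let the fingers close. It gives the time, the measured TCP pose, the force, the opening and the grip force at its end, in the units of the state.
- status.observe(): the state, without advancing time (a new reading comes with each control period).
- viewer.capture(name): name is "side" or "top" or "wrist"; returns the picture (420x560x3 uint8, red, green, blue); there is no depth.
- viewer.calibration(name): a dict with "fx", "fy", "cx", "cy" (pixels), "origin" and "attitude" of the camera in the world; the wrist camera has in their place "T_tool_cam" (4x4, takes a point from camera to tool coordinates, whose origin is the TCP and whose axes are the flange's). Camera axes: x right, y up, looking along -z (the intrinsics and any distortion apply to the point x, -y, -z); pixel columns grow to the right and rows downward; lengths in m; the calibration is good to about 2 mm. A picture is of the moment at which its call begins: read the wrist's pose just before it. calibration takes no time and is no camera call.
- robot.sign_off(): hands the job in; it is judged then, once.
The state is a dict: "time_s": time; "qpos": joint angles; "joint_vel": joint speeds; "joint_efforts": joint torques, N m; "tcp_pos": TCP position; "eef_rot": TCP orientation; "wrist_force": force on the tool from outside, world axes, zero at the start; "ft_torque": the same for the moment, N m; "width": finger opening in m; "grasp_force": force on a finger pad.
Only numpy, scipy, OpenCV 4.12 (cv2) and the standard library are available. Lean on these libraries where they do the work, as an engineer would, in place of code of your own. Each camera call takes 0.05 s, during which the arm holds its last target. There are 200 camera calls.

## Task

The three vials in the blue carrier have been put back in each other's wells: swap them round so that each stands upright in the well of the same colour as its cap, using the empty yellow well or a clear bit of desk as a free spot on the way, and never tipping a vial over. Only when all three are right, stand the yellow foam block upright in the yellow well to fill the gap, and leave everything at rest.

Things in the scene. Friction and masses are not known exactly. Their poses are not given: they have to be found in the camera images.
- carrier: flat square blue metal carrier tray, 198 x 198 mm, fixed on the desk, base 5 mm thick with a 14 mm high lip round it and a small lug on two sides (0.23 m over the lugs). Holds four coloured wells in a 2 x 2 grid, centres 90 mm apart, in any arrangement. Origin: centre of its underside; z up; x and y along its sides.
- well_white: white square plastic well fixed in the carrier: the vial with the white cap belongs here; another stands in it at the start. Floor 50 x 50 mm, walls slope out to 60 x 60 mm at the mouth, rim 72 x 72 mm outside. Origin: centre of its underside, 5 mm above the desk; inner floor 4 mm and rim 18 mm above the origin. z up; x, y along its sides.
- well_black: black square plastic well fixed in the carrier: the vial with the black cap belongs here; another stands in it at the start. Floor 50 x 50 mm, walls slope out to 60 x 60 mm at the mouth, rim 72 x 72 mm outside. Origin: centre of its underside, 5 mm above the desk; inner floor 4 mm and rim 18 mm above the origin. z up; x, y along its sides.
- well_red: red square plastic well fixed in the carrier: the vial with the red cap belongs here; another stands in it at the start. Floor 50 x 50 mm, walls slope out to 60 x 60 mm at the mouth, rim 72 x 72 mm outside. Origin: centre of its underside, 5 mm above the desk; inner floor 4 mm and rim 18 mm above the origin. z up; x, y along its sides.
- well_yellow: yellow square plastic well fixed in the carrier: empty at the start; the yellow foam block belongs here at the end. Floor 50 x 50 mm, walls slope out to 60 x 60 mm at the mouth, rim 72 x 72 mm outside. Origin: centre of its underside, 5 mm above the desk; inner floor 4 mm and rim 18 mm above the origin. z up; x, y along its sides.
- vial_white_cap: amber round glass vial with a white screw cap (and a red stripe on the label, which does not matter), 29 mm diameter, 65 mm tall with cap, 30 to 65 g. Grip it round the body between 25 and 45 mm above its underside. Origin: centre of its underside; z up along its axis. Stands in a well of another colour at the start.
- vial_black_cap: amber round glass vial with a black screw cap (and a blue stripe on the label, which does not matter), 29 mm diameter, 58 mm tall with cap, 30 to 65 g. Grip it round the body between 25 and 45 mm above its underside. Origin: centre of its underside; z up along its axis. Stands in a well of another colour at the start.
- vial_red_cap: amber round glass vial with a red screw cap (and a green stripe on the label, which does not matter), 29 mm diameter, 65 mm tall with cap, 30 to 65 g. Grip it round the body between 25 and 45 mm above its underside. Origin: centre of its underside; z up along its axis. Stands in a well of another colour at the start.
- foam_block: yellow stiff foam packing block, 40 x 40 mm and 60 mm tall, edges rounded 4 mm, 25 to 60 g, standing on the desk to the right of the carrier. Origin: centre of its underside; z up; x and y along its square sides.
Mind the look-alikes: they are no part of the job. What is shaped like the vial_white_cap but purple is not meant.

How it is judged:
On the way, in this order (a step that is already met when the one before it is completed fails the run):
1. each vial stands in the well of its cap's colour, let go, and the foam block is not yet in the yellow well (horizontal distance between vial_white_cap and well_white below 0.018 m and z of vial_white_cap in the frame of well_white between 0 and 0.009 m and angle between each of vial_white_cap, vial_black_cap, vial_red_cap's own z axis and vertical below 0.12 rad and horizontal distance between vial_black_cap and well_black below 0.018 m and z of vial_black_cap in the frame of well_black between 0 and 0.009 m and horizontal distance between vial_red_cap and well_red below 0.018 m and z of vial_red_cap in the frame of well_red between 0 and 0.009 m and contact force between the fingers and vial_white_cap below 0.05 N and contact force between the fingers and vial_black_cap below 0.05 N and contact force between the fingers and vial_red_cap below 0.05 N and not (horizontal distance between foam_block and well_yellow below 0.018 m and z of foam_block in the frame of well_yellow between 0 and 0.009 m and angle between foam_block's own z axis and vertical below 0.12 rad)), for 0.2 s.
2. the foam block stands in the yellow well (horizontal distance between foam_block and well_yellow below 0.018 m and z of foam_block in the frame of well_yellow between 0 and 0.009 m and angle between foam_block's own z axis and vertical below 0.12 rad), for 0.2 s.
At the end, for the whole second after the job is handed in: Each vial stands in the well of its cap's colour and the foam block in the yellow well: each within 18 mm of the well's centre, down on its floor (underside less than 9 mm above the well's), upright within 0.12 rad, released and at rest (all of step 2 and horizontal distance between vial_white_cap and well_white below 0.018 m and z of vial_white_cap in the frame of well_white between 0 and 0.009 m and angle between each of vial_white_cap, vial_black_cap, vial_red_cap's own z axis and vertical below 0.12 rad and horizontal distance between vial_black_cap and well_black below 0.018 m and z of vial_black_cap in the frame of well_black between 0 and 0.009 m and horizontal distance between vial_red_cap and well_red below 0.018 m and z of vial_red_cap in the frame of well_red between 0 and 0.009 m and linear speed of each of vial_white_cap, vial_black_cap, vial_red_cap, foam_block below 0.02 m/s); the robot touches nothing.
It fails at once if a vial is tipped over (more than 0.7 rad from upright) (angle between any of vial_white_cap, vial_black_cap, vial_red_cap's own z axis and vertical above 0.7 rad).
It also fails if it takes over 96 s, if anything falls off the work surface, if the arm or the gripper's body presses on something with over 40 N, if the wrist force passes 120 N, or if a joint passes its speed limit or range.

## Working session

There is one attempt and no reset: what is moved stays moved. The work goes in short steps, Python scripts to look and compute and a tool call to move; the robot and the scene stay as the last step left them, time stands still between calls to the robot, and variables do not carry over. Pictures are saved under pics/ and viewed, at most 14 in all, crops included, and the job is handed in when it is done.

Besides the shell and the picture viewer there is one more tool, called after "Call:" as name([rows], argument=value, ...), one row to a line, values as JSON. step_arm: Moves the arm, as the interface text tells. Shifts and turns lie within -1 to 1; 1 stands for 0.5 m of shift or 2 rad of turn. Its arguments: {"type":"object","properties":{"deltas":{"type":"array"},"claw":{"type":"number"},"newtons":{"type":"number"}},"required":["deltas"]}

```bash
mkdir -p pics; ls; python3 - <<'E'
from rig import status, viewer, robot
import cv2, numpy as np
s=status.observe()
for k in s: print(k, np.round(s[k],4) if not isinstance(s[k],str) else s[k])
print(robot.finger_overhang)
for n in ("side","top","wrist"):
    im=viewer.capture(n); cv2.imwrite(f"pics/{n}0.png", im[:,:,::-1]); print(n, viewer.calibration(n))
E
```

```text
pics
time_s 0.0
qpos [-1.2926  0.3329 -0.0647  1.4609  0.0216  1.3499 -0.0885]
joint_vel [ 0.      0.0002  0.0012  0.0024 -0.0013 -0.0013  0.0013]
joint_efforts [-1.10000e-03 -6.23252e+01  2.40000e-02 -3.89909e+01 -6.14000e-02
  3.96000e-02  1.00000e-04]
tcp_pos [0.1851 0.5966 0.2438]
eef_rot [-4.706e-01 -3.106e+00  2.200e-03]
wrist_force [ 0.5017 -0.1444  0.4003]
ft_torque [ 0.0307 -0.0101  0.0088]
grasp_force 0.0
width 0.087
0.022
side {'fx': 391.57516272312205, 'fy': 391.57516272312205, 'cx': 280.8838474812746, 'cy': 207.07081717457135, 'origin': array([0.2961654 , 0.57672855, 0.5097225 ]), 'attitude': array([ 0.18172007, -1.4090078 , -2.5704866 ])}
top {'fx': 521.4229716596427, 'fy': 521.4229716596427, 'cx': 283.86995513882863, 'cy': 207.5964611445559, 'origin': array([ 0.33059887, -0.12030817,  1.05680341]), 'attitude': array([ 0.14224664, -0.11282884, -1.55313713])}
wrist {'fx': 305.60479020399714, 'fy': 305.60479020399714, 'cx': 281.53361263008037, 'cy': 208.00815816001028, 'T_tool_cam': array([[-9.12259526e-04,  9.61773555e-01,  2.73844477e-01,
         7.47420851e-02],
       [ 9.99998242e-01,  4.28799369e-04,  1.82530623e-03,
         8.17892655e-04],
       [ 1.63810692e-03,  2.73845661e-01, -9.61772255e-01,
        -1.40390833e-01],
       [ 0.00000000e+00,  0.00000000e+00,  0.00000000e+00,
         1.00000000e+00]])}
```

View pics/side0.png

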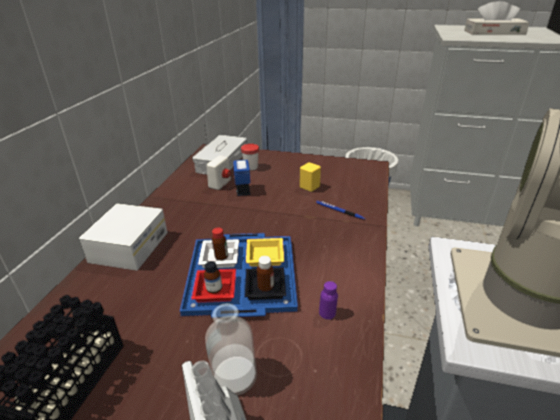

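View pics/top0.png

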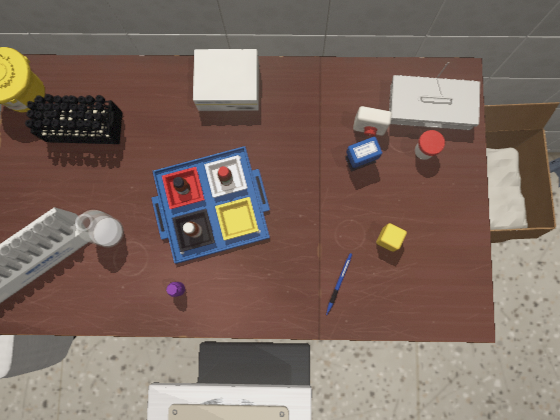

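Both views show the carrier. Top-view pixels:
- Black cap in the red well (182,187).
- Red cap in the white well (225,177).
- White cap in the black well (190,230).
- Yellow well (238,219) is empty.
- Foam block is at (391,238).
- The purple look-alike at (175,289) is on the desk, so it is not the white-capped vial.

Next I'll enlarge crops of both views.

```bash
python3 - <<'E'
import cv2, numpy as np
t=cv2.imread("pics/top0.png"); s=cv2.imread("pics/side0.png")
def crop(im,x0,y0,w,h,k,step):
    c=cv2.resize(im[y0:y0+h,x0:x0+w],None,fx=k,fy=k,interpolation=cv2.INTER_CUBIC)
    for x in range((x0+step-1)//step*step,x0+w,step):
        cv2.line(c,((x-x0)*k,0),((x-x0)*k,6),(0,255,0),1); cv2.putText(c,str(x),((x-x0)*k+2,14),0,.35,(0,255,0))
    for y in range((y0+step-1)//step*step,y0+h,step):
        cv2.line(c,(0,(y-y0)*k),(6,(y-y0)*k),(0,255,0),1); cv2.putText(c,str(y),(8,(y-y0)*k+4),0,.35,(0,255,0))
    return c
a=crop(t,150,145,125,120,5,10)
b=np.zeros((600,175,3),np.uint8); b[:250]=crop(t,374,215,35,50,5,10)
cv2.imwrite("pics/ctop.png",np.hstack([a,b])) if 0 else None
B=crop(t,370,215,35,50,5,10); b[:250]=B
cv2.imwrite("pics/ctop.png",np.hstack([a,b]))
a=crop(s,178,220,125,100,5,10)
b=np.zeros((500,175,3),np.uint8); b[:200]=crop(s,293,155,35,40,5,10); b[210:460]=crop(s,310,275,35,50,5,10)
cv2.imwrite("pics/cside.png",np.hstack([a,b]))
E
```

```text
(no output)
```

View pics/ctop.png

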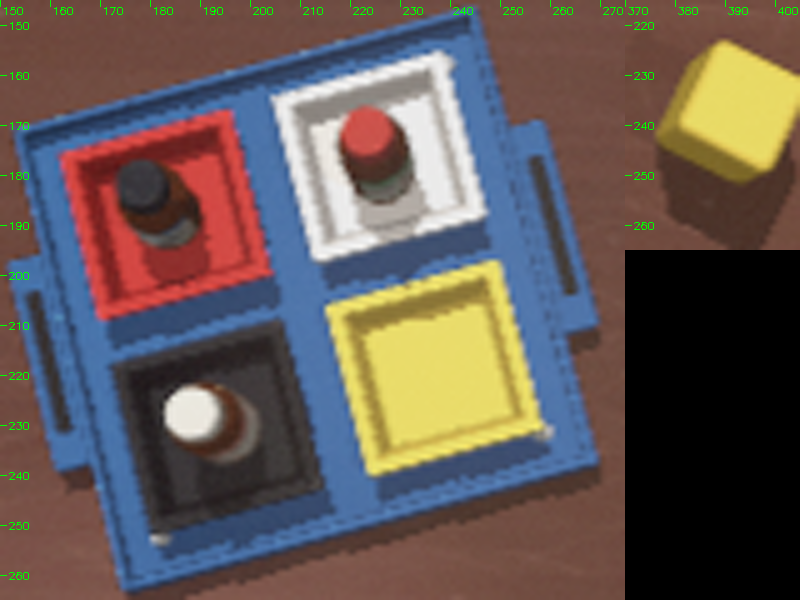

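View pics/cside.png

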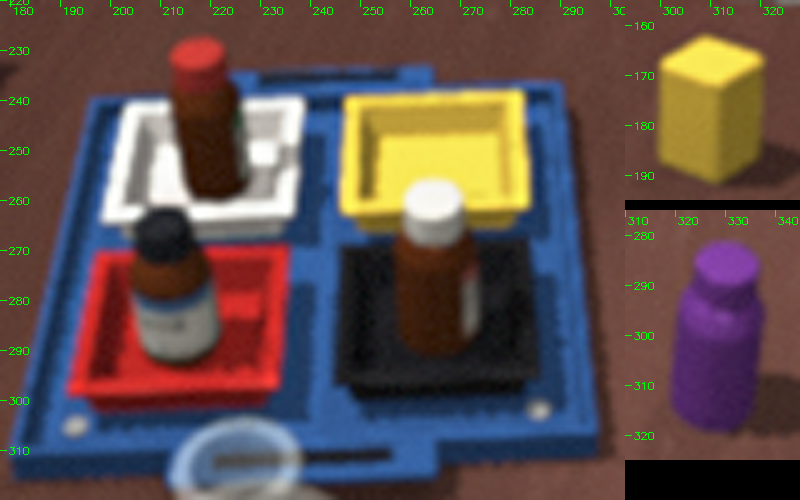

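The enlarged crops confirm the layout: black cap in red, red cap in white and white cap in black, with yellow empty. The purple vial stands alone on the desk (top 175,289; side 328,300). I'll triangulate cap centres, rim corners and the block.

```bash
cat > h.py <<'E'
import numpy as np, cv2
from scipy.spatial.transform import Rotation as R
from rig import status, viewer, robot
def pose(n, st=None):
    c=viewer.calibration(n)
    if n!="wrist": return c, R.from_rotvec(c["attitude"]).as_matrix(), c["origin"]
    st=st or status.observe(); T=c["T_tool_cam"]; Q=R.from_rotvec(st["eef_rot"]).as_matrix()
    return c, Q@T[:3,:3], Q@T[:3,3]+st["tcp_pos"]
def ray(n,u,v,p=None):
    c,A,o=p or pose(n); d=A@np.array([(u-c["cx"])/c["fx"],-(v-c["cy"])/c["fy"],-1]); return o,d/np.linalg.norm(d)
def atz(n,u,v,z,p=None):
    o,d=ray(n,u,v,p); return o+d*(z-o[2])/d[2]
def tri(*rs):
    A=sum(np.eye(3)-np.outer(d,d) for o,d in rs); b=sum((np.eye(3)-np.outer(d,d))@o for o,d in rs)
    p=np.linalg.solve(A,b); return p, max(np.linalg.norm((np.eye(3)-np.outer(d,d))@(p-o)) for o,d in rs)
def project(n,P,p=None):
    c,A,o=p or pose(n); q=A.T@(np.asarray(P)-o); return c["cx"]+c["fx"]*q[0]/-q[2], c["cy"]-c["fy"]*q[1]/-q[2]
E
python3 - <<'E'
from h import *
np.set_printoptions(precision=4,suppress=True)
T=lambda x,y:ray("top",150+x/5,145+y/5); S=lambda x,y:ray("side",178+x/5,220+y/5)
for n,a,b in [("black cap",(143,183),(163,215)),("red cap",(368,132),(197,48)),("white cap",(193,413),(433,188))]:
    print(n,*tri(T(*a),S(*b)))
# rims: same cyclic order by world position
t={"white":[(273,97),(445,52),(487,215),(315,260)],"red":[(60,155),(230,112),(272,273),(103,320)],"black":[(110,362),(280,320),(322,487),(152,532)],"yellow":[(325,310),(497,262),(543,430),(370,475)]}
s={"white":[(128,103),(303,98),(296,218),(102,220)],"yellow":[(347,95),(522,91),(528,208),(341,212)],"red":[(97,252),(288,248),(280,388),(68,392)],"black":[(342,243),(530,240),(538,380),(335,382)]}
for k in t:
    # side order starting far-left = (wall side, right side): top idx1 ; then bottom-right etc
    tt=np.roll(t[k],-1,axis=0)
    P=[tri(T(*a),S(*b)) for a,b in zip(tt,s[k])]
    C=np.array([p[0] for p in P]); 
    Z=np.array([atz("top",150+a[0]/5,145+a[1]/5,.023) for a in tt]); e=Z[1]-Z[0]
    print(k,C.mean(0),"res",max(p[1] for p in P),"plane",Z.mean(0),"side",np.linalg.norm(Z-np.roll(Z,-1,0),axis=1),"ang",np.arctan2(e[1],e[0]))
bt=[(723-625,40),(805-625,98),(770-625,180),(680-625,112)]
bs=[(706,35),(764,60),(716,85),(660,62)]
bt=[ (370+x/5,215+y/5) for x,y in bt]; bs=[(293+(x-625)/5,155+y/5) for x,y in bs]
Zt=np.array([atz("top",*p,.06) for p in bt]); Zs=np.array([atz("side",*p,.06) for p in bs])
print(Zt,Zt.mean(0)); print(Zs,Zs.mean(0)); 
mt=np.mean(bt,0); ms=np.mean(bs,0); print(tri(ray("top",*mt),ray("side",*ms)))
print("purple",atz("top",175,289,.03))
Q=R.from_rotvec(status.observe()["eef_rot"]).as_matrix(); print(Q)
E
```

```text
black cap [0.5407 0.1048 0.0684] 0.0007667053323942474
red cap [0.5613 0.0172 0.0741] 5.8750470277991894e-05
white cap [0.4504 0.0797 0.0768] 0.00019516000503942062
white [0.5626 0.019  0.0222] res 0.0021380339807215093 plane [0.5636 0.0192 0.023 ] side [0.0704 0.0718 0.0703 0.0726] ang -2.8680366639943595
red [0.5376 0.1053 0.0221] res 0.0011518270076393137 plane [0.5381 0.1053 0.023 ] side [0.0695 0.0705 0.0711 0.0713] ang -2.851390109634586
black [0.4515 0.0811 0.0226] res 0.0016271858397227945 plane [0.4526 0.0813 0.023 ] side [0.0699 0.0697 0.071  0.0702] ang -2.859737590897417
yellow [ 0.4758 -0.0054  0.0228] res 0.0009491554704317592 plane [ 0.4764 -0.0054  0.023 ] side [0.0709 0.0712 0.0695 0.0719] ang -2.8531362909572184
[[ 0.4667 -0.3039  0.06  ]
 [ 0.4447 -0.3348  0.06  ]
 [ 0.4131 -0.3208  0.06  ]
 [ 0.4387 -0.287   0.06  ]] [ 0.4408 -0.3116  0.06  ]
[[ 0.4474 -0.3378  0.06  ]
 [ 0.4135 -0.3158  0.06  ]
 [ 0.4325 -0.2833  0.06  ]
 [ 0.4646 -0.302   0.06  ]] [ 0.4395 -0.3097  0.06  ]
(array([ 0.4404, -0.312 ,  0.0587]), np.float64(0.0005073073668081497))
purple [0.3353 0.1105 0.03  ]
[[-0.9551  0.2963 -0.0002]
 [ 0.2963  0.9551 -0.0009]
 [-0.0001 -0.001  -1.    ]]
```

```bash
python3 - <<'E'
from h import *
np.set_printoptions(precision=3,suppress=True)
print("bottle mouth",*tri(ray("top",86,222),ray("side",225,313)))
print("rack end",*tri(ray("top",62,212),ray("side",203,368)))
E
```

```text
bottle mouth [0.452 0.256 0.128] 0.0002923026019986947
rack end [0.468 0.315 0.094] 0.006995545587402877
```

Call:
step_arm([
  {"rz": 0.05},
  {"rz": 0.05},
  {"rz": 0.05},
  {"rz": 0.05},
  {"rz": 0.05},
  {"rz": 0.05},
  {"rz": 0.05},
  {"rz": 0.05},
  {"rz": 0.05},
  {"rz": 0.044},
  {},
  {},
], claw=0.7, newtons=12)

```text
schema error: expected keys x, y, z, rx, ry, rz
```

Call:
step_arm([
  {"x": 0, "y": 0, "z": 0, "rx": 0, "ry": 0, "rz": 0.05},
  {"x": 0, "y": 0, "z": 0, "rx": 0, "ry": 0, "rz": 0.05},
  {"x": 0, "y": 0, "z": 0, "rx": 0, "ry": 0, "rz": 0.05},
  {"x": 0, "y": 0, "z": 0, "rx": 0, "ry": 0, "rz": 0.05},
  {"x": 0, "y": 0, "z": 0, "rx": 0, "ry": 0, "rz": 0.05},
  {"x": 0, "y": 0, "z": 0, "rx": 0, "ry": 0, "rz": 0.05},
  {"x": 0, "y": 0, "z": 0, "rx": 0, "ry": 0, "rz": 0.05},
  {"x": 0, "y": 0, "z": 0, "rx": 0, "ry": 0, "rz": 0.05},
  {"x": 0, "y": 0, "z": 0, "rx": 0, "ry": 0, "rz": 0.05},
  {"x": 0, "y": 0, "z": 0, "rx": 0, "ry": 0, "rz": 0.043},
  {"x": 0, "y": 0, "z": 0, "rx": 0, "ry": 0, "rz": 0},
  {"x": 0, "y": 0, "z": 0, "rx": 0, "ry": 0, "rz": 0},
], claw=0.7, newtons=12)

```text
time_s: 1.15
tcp_pos: [0.1851, 0.5969, 0.2443]
eef_rot: [1.881, 2.516, -0.001]
wrist_force: [0.6, -0.1, -0.1]
width: 0.0612
grasp_force: 0.0
```

Call:
step_arm([
  {"x": -0.03, "y": 0.006, "z": 0, "rx": 0, "ry": 0, "rz": 0},
  {"x": -0.06, "y": 0.012, "z": 0, "rx": 0, "ry": 0, "rz": 0},
  {"x": -0.06, "y": 0.012, "z": 0, "rx": 0, "ry": 0, "rz": 0},
  {"x": -0.06, "y": 0.012, "z": 0, "rx": 0, "ry": 0, "rz": 0},
  {"x": -0.06, "y": 0.012, "z": 0, "rx": 0, "ry": 0, "rz": 0},
  {"x": -0.06, "y": 0.012, "z": 0, "rx": 0, "ry": 0, "rz": 0},
  {"x": -0.06, "y": 0.012, "z": 0, "rx": 0, "ry": 0, "rz": 0},
  {"x": -0.06, "y": 0.012, "z": 0, "rx": 0, "ry": 0, "rz": 0},
  {"x": -0.06, "y": 0.012, "z": 0, "rx": 0, "ry": 0, "rz": 0},
  {"x": -0.06, "y": 0.012, "z": 0, "rx": 0, "ry": 0, "rz": 0},
  {"x": -0.06, "y": 0.012, "z": 0, "rx": 0, "ry": 0, "rz": 0},
  {"x": -0.06, "y": 0.012, "z": 0, "rx": 0, "ry": 0, "rz": 0},
])

```text
time_s: 2.15
tcp_pos: [0.3485, 0.2836, 0.2446]
eef_rot: [-1.88, -2.517, -0.001]
wrist_force: [0.3, 0.3, 0.9]
width: 0.0607
grasp_force: 0.0
```

Call:
step_arm([
  {"x": -0.06, "y": 0.012, "z": 0, "rx": 0, "ry": 0, "rz": 0},
  {"x": -0.06, "y": 0.012, "z": 0, "rx": 0, "ry": 0, "rz": 0},
  {"x": -0.06, "y": 0.012, "z": 0, "rx": 0, "ry": 0, "rz": 0},
  {"x": -0.06, "y": 0.012, "z": 0, "rx": 0, "ry": 0, "rz": 0},
  {"x": -0.06, "y": 0.012, "z": 0, "rx": 0, "ry": 0, "rz": 0},
  {"x": -0.06, "y": 0.01, "z": 0, "rx": 0, "ry": 0, "rz": 0},
  {"x": -0.06, "y": 0, "z": 0, "rx": 0, "ry": 0, "rz": 0},
  {"x": -0.03, "y": 0, "z": 0, "rx": 0, "ry": 0, "rz": 0},
  {"x": 0, "y": 0, "z": 0, "rx": 0, "ry": 0, "rz": 0},
  {"x": 0, "y": 0, "z": 0, "rx": 0, "ry": 0, "rz": 0},
])

```text
time_s: 2.98
tcp_pos: [0.4448, 0.0785, 0.2446]
eef_rot: [-1.884, -2.514, -0.001]
wrist_force: [-0.2, 0.5, 0.9]
width: 0.0607
grasp_force: 0.0
```

```bash
python3 - <<'E'
from h import *
s=status.observe(); p=pose("wrist",s); im=viewer.capture("wrist"); np.save("w1.npy",np.r_[s["tcp_pos"],s["eef_rot"]])
print(np.round(np.r_[s["tcp_pos"],s["eef_rot"],s["qpos"],s["wrist_force"]],4))
im=im[:,:,::-1].copy(); cv2.imwrite("pics/w1.png",cv2.resize(im,(800,600),interpolation=cv2.INTER_CUBIC))
for n,P in {"white cap":(.4508,.0801,.074),"red cap":(.5618,.0176,.074),"black cap":(.5398,.1048,.067),"yw":(.476,-.0054,.023)}.items(): print(n,np.round(np.array(project("wrist",P,p))*800/560,1))
E
```

```text
[ 4.4480e-01  7.8500e-02  2.4460e-01 -1.8838e+00 -2.5140e+00 -6.0000e-04
 -8.6620e-01 -9.6400e-02  5.6370e-01  1.9192e+00  5.3000e-02  1.3041e+00
 -3.3900e-02 -2.2220e-01  5.0770e-01  8.8990e-01]
white cap [410.1 279.8]
red cap [522.3 391.9]
black cap [533.3 279.1]
yw [408.9 362.7]
```

View pics/w1.png

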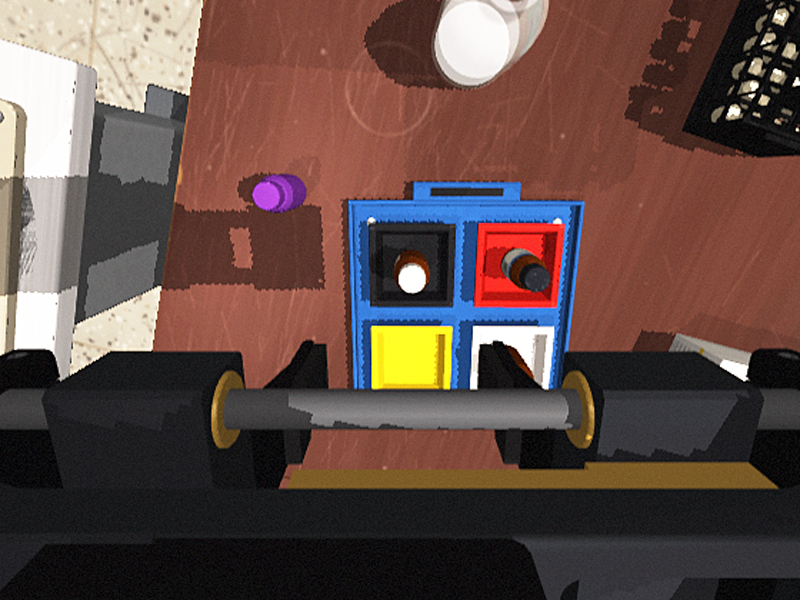

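The wrist view matches the prediction: white cap at (411,278) against (410,280), black cap at (536,279) and the empty yellow well at (411,358). I'll go down on the white-capped vial and grip it.

Call:
step_arm([
  {"x": 0, "y": 0.0125, "z": 0.03, "rx": 0, "ry": 0, "rz": 0},
  {"x": 0, "y": 0, "z": 0.05, "rx": 0, "ry": 0, "rz": 0},
  {"x": 0, "y": 0, "z": 0.05, "rx": 0, "ry": 0, "rz": 0},
  {"x": 0, "y": 0, "z": 0.05, "rx": 0, "ry": 0, "rz": 0},
  {"x": 0, "y": 0, "z": 0.05, "rx": 0, "ry": 0, "rz": 0},
  {"x": 0, "y": 0, "z": 0.05, "rx": 0, "ry": 0, "rz": 0},
  {"x": 0, "y": 0, "z": 0.05, "rx": 0, "ry": 0, "rz": 0},
  {"x": 0, "y": 0, "z": 0.035, "rx": 0, "ry": 0, "rz": 0},
  {"x": 0, "y": 0, "z": 0.02, "rx": 0, "ry": 0, "rz": 0},
  {"x": 0, "y": 0, "z": 0, "rx": 0, "ry": 0, "rz": 0},
  {"x": 0, "y": 0, "z": 0, "rx": 0, "ry": 0, "rz": 0},
])

```text
time_s: 3.95
tcp_pos: [0.4507, 0.0813, 0.0523]
eef_rot: [-1.883, -2.515, 0.001]
wrist_force: [0.1, -0.5, 0.3]
width: 0.0606
grasp_force: 0.0
```

Call:
step_arm([
  {"x": 0, "y": 0, "z": 0, "rx": 0, "ry": 0, "rz": 0},
  {"x": 0, "y": 0, "z": 0, "rx": 0, "ry": 0, "rz": 0},
  {"x": 0, "y": 0, "z": 0, "rx": 0, "ry": 0, "rz": 0},
  {"x": 0, "y": 0, "z": 0, "rx": 0, "ry": 0, "rz": 0},
  {"x": 0, "y": 0, "z": 0, "rx": 0, "ry": 0, "rz": 0},
  {"x": 0, "y": 0, "z": 0, "rx": 0, "ry": 0, "rz": 0},
  {"x": 0, "y": 0, "z": 0, "rx": 0, "ry": 0, "rz": 0},
  {"x": 0, "y": 0, "z": 0, "rx": 0, "ry": 0, "rz": 0},
], claw=0, newtons=12)

```text
time_s: 4.62
tcp_pos: [0.4508, 0.0808, 0.0522]
eef_rot: [-1.885, -2.514, -0.0]
wrist_force: [-0.7, 0.1, 2.5]
width: 0.0279
grasp_force: 12.0
```

Call:
step_arm([
  {"x": 0, "y": 0, "z": -0.02, "rx": 0, "ry": 0, "rz": 0},
  {"x": 0, "y": 0, "z": -0.03, "rx": 0, "ry": 0, "rz": 0},
  {"x": 0, "y": 0, "z": -0.03, "rx": 0, "ry": 0, "rz": 0},
  {"x": 0, "y": 0, "z": 0, "rx": 0, "ry": 0, "rz": 0},
  {"x": -0.015, "y": 0, "z": 0, "rx": 0, "ry": 0, "rz": 0},
  {"x": -0.03, "y": 0, "z": 0, "rx": 0, "ry": 0, "rz": 0},
  {"x": -0.045, "y": 0, "z": 0, "rx": 0, "ry": 0, "rz": 0},
  {"x": -0.045, "y": 0, "z": 0, "rx": 0, "ry": 0, "rz": 0},
  {"x": -0.03, "y": 0, "z": 0, "rx": 0, "ry": 0, "rz": 0},
  {"x": -0.015, "y": 0, "z": 0, "rx": 0, "ry": 0, "rz": 0},
  {"x": 0, "y": 0, "z": 0, "rx": 0, "ry": 0, "rz": 0},
  {"x": 0, "y": 0, "z": 0, "rx": 0, "ry": 0, "rz": 0},
])

```text
time_s: 5.62
tcp_pos: [0.4756, -0.0056, 0.0916]
eef_rot: [-1.885, -2.512, 0.001]
wrist_force: [1.7, 0.4, -0.6]
width: 0.028
grasp_force: 12.0
```

Call:
step_arm([
  {"x": 0, "y": 0, "z": 0.02, "rx": 0, "ry": 0, "rz": 0},
  {"x": 0, "y": 0, "z": 0.02, "rx": 0, "ry": 0, "rz": 0},
  {"x": 0, "y": 0, "z": 0.02, "rx": 0, "ry": 0, "rz": 0},
  {"x": 0, "y": 0, "z": 0.012, "rx": 0, "ry": 0, "rz": 0},
  {"x": 0, "y": 0, "z": 0.006, "rx": 0, "ry": 0, "rz": 0},
  {"x": 0, "y": 0, "z": 0, "rx": 0, "ry": 0, "rz": 0},
  {"x": 0, "y": 0, "z": 0, "rx": 0, "ry": 0, "rz": 0},
  {"x": 0, "y": 0, "z": 0, "rx": 0, "ry": 0, "rz": 0},
])

```text
time_s: 6.28
tcp_pos: [0.4759, -0.0057, 0.0529]
eef_rot: [-1.885, -2.513, 0.0]
wrist_force: [0.0, -0.6, -0.2]
width: 0.0279
grasp_force: 12.0
```

Call:
step_arm([
  {"x": 0, "y": 0, "z": 0, "rx": 0, "ry": 0, "rz": 0},
  {"x": 0, "y": 0, "z": 0, "rx": 0, "ry": 0, "rz": 0},
  {"x": 0, "y": 0, "z": 0, "rx": 0, "ry": 0, "rz": 0},
  {"x": 0, "y": 0, "z": 0, "rx": 0, "ry": 0, "rz": 0},
  {"x": 0, "y": 0, "z": 0, "rx": 0, "ry": 0, "rz": 0},
  {"x": 0, "y": 0, "z": -0.02, "rx": 0, "ry": 0, "rz": 0},
  {"x": 0, "y": 0, "z": -0.04, "rx": 0, "ry": 0, "rz": 0},
  {"x": 0, "y": 0, "z": -0.05, "rx": 0, "ry": 0, "rz": 0},
  {"x": 0, "y": 0, "z": -0.05, "rx": 0, "ry": 0, "rz": 0},
  {"x": 0, "y": 0, "z": 0, "rx": 0, "ry": 0, "rz": 0},
], claw=0.7)

```text
time_s: 7.12
tcp_pos: [0.4783, -0.0059, 0.1378]
eef_rot: [1.883, 2.51, 0.008]
wrist_force: [1.5, 0.8, 0.2]
width: 0.0608
grasp_force: 0.0
```

Call:
step_arm([
  {"x": 0.016, "y": 0.018, "z": 0, "rx": 0, "ry": 0, "rz": 0},
  {"x": 0.04, "y": 0.04, "z": 0, "rx": 0, "ry": 0, "rz": 0},
  {"x": 0.04, "y": 0.045, "z": 0, "rx": 0, "ry": 0, "rz": 0},
  {"x": 0.04, "y": 0.045, "z": 0, "rx": 0, "ry": 0, "rz": 0},
  {"x": 0.03, "y": 0.03, "z": 0, "rx": 0, "ry": 0, "rz": 0},
  {"x": 0.01, "y": 0.01, "z": 0, "rx": 0, "ry": 0, "rz": 0},
  {"x": 0, "y": 0, "z": 0, "rx": 0, "ry": 0, "rz": 0},
  {"x": 0, "y": 0, "z": 0, "rx": 0, "ry": 0, "rz": 0},
])

```text
time_s: 7.78
tcp_pos: [0.541, 0.1045, 0.1323]
eef_rot: [-1.885, -2.513, 0.003]
wrist_force: [0.2, 0.3, -0.1]
width: 0.061
grasp_force: 0.0
```

```bash
python3 - <<'E'
from h import *
s=status.observe(); print(np.round(s["tcp_pos"],4), s["width"])
cv2.imwrite("pics/a.png",np.hstack([cv2.resize(viewer.capture(n)[a:a+120,b:b+130,::-1],(400,370),interpolation=cv2.INTER_CUBIC) for n,a,b in (("top",145,150),("side",205,180))]))
E
```

```text
[0.541  0.1045 0.1323] 0.06099695140830113
```

View pics/a.png

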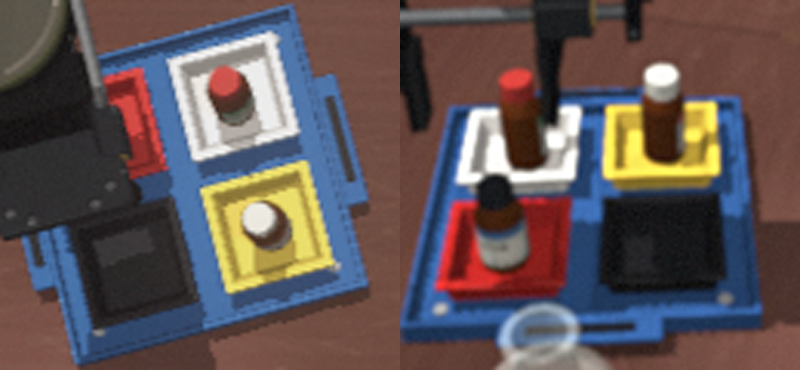

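The white-capped vial now stands upright in the yellow well (crop 262,220) and the black well is empty. Next is the black-capped vial.

Call:
step_arm([
  {"x": 0, "y": 0, "z": 0.03, "rx": 0, "ry": 0, "rz": 0},
  {"x": 0, "y": 0, "z": 0.04, "rx": 0, "ry": 0, "rz": 0},
  {"x": 0, "y": 0, "z": 0.04, "rx": 0, "ry": 0, "rz": 0},
  {"x": 0, "y": 0, "z": 0.035, "rx": 0, "ry": 0, "rz": 0},
  {"x": 0, "y": 0, "z": 0.02, "rx": 0, "ry": 0, "rz": 0},
  {"x": 0, "y": 0, "z": 0, "rx": 0, "ry": 0, "rz": 0},
  {"x": 0, "y": 0, "z": 0, "rx": 0, "ry": 0, "rz": 0},
])

```text
time_s: 8.47
tcp_pos: [0.5414, 0.1044, 0.0508]
eef_rot: [-1.886, -2.512, 0.001]
wrist_force: [-0.1, 0.0, -0.1]
width: 0.0608
grasp_force: 0.0
```

Call:
step_arm([
  {"x": 0, "y": 0, "z": 0, "rx": 0, "ry": 0, "rz": 0},
  {"x": 0, "y": 0, "z": 0, "rx": 0, "ry": 0, "rz": 0},
  {"x": 0, "y": 0, "z": 0, "rx": 0, "ry": 0, "rz": 0},
  {"x": 0, "y": 0, "z": 0, "rx": 0, "ry": 0, "rz": 0},
  {"x": 0, "y": 0, "z": 0, "rx": 0, "ry": 0, "rz": 0},
  {"x": 0, "y": 0, "z": 0, "rx": 0, "ry": 0, "rz": 0},
  {"x": 0, "y": 0, "z": 0, "rx": 0, "ry": 0, "rz": 0},
  {"x": 0, "y": 0, "z": 0, "rx": 0, "ry": 0, "rz": 0},
], claw=0, newtons=12)

```text
time_s: 9.13
tcp_pos: [0.5416, 0.1052, 0.0507]
eef_rot: [-1.885, -2.514, -0.0]
wrist_force: [-0.7, -0.1, 1.7]
width: 0.0276
grasp_force: 12.0
```

Call:
step_arm([
  {"x": 0, "y": 0, "z": -0.02, "rx": 0, "ry": 0, "rz": 0},
  {"x": 0, "y": 0, "z": -0.03, "rx": 0, "ry": 0, "rz": 0},
  {"x": 0, "y": 0, "z": -0.03, "rx": 0, "ry": 0, "rz": 0},
  {"x": 0, "y": 0, "z": 0, "rx": 0, "ry": 0, "rz": 0},
  {"x": 0, "y": -0.015, "z": 0, "rx": 0, "ry": 0, "rz": 0},
  {"x": 0.002, "y": -0.03, "z": 0, "rx": 0, "ry": 0, "rz": 0},
  {"x": 0.002, "y": -0.045, "z": 0, "rx": 0, "ry": 0, "rz": 0},
  {"x": 0, "y": -0.045, "z": 0, "rx": 0, "ry": 0, "rz": 0},
  {"x": 0, "y": -0.035, "z": 0, "rx": 0, "ry": 0, "rz": 0},
  {"x": 0, "y": -0.015, "z": 0, "rx": 0, "ry": 0, "rz": 0},
  {"x": 0, "y": 0, "z": 0, "rx": 0, "ry": 0, "rz": 0},
  {"x": 0, "y": 0, "z": 0, "rx": 0, "ry": 0, "rz": 0},
])

```text
time_s: 10.13
tcp_pos: [0.4523, 0.0815, 0.0906]
eef_rot: [-1.884, -2.514, -0.001]
wrist_force: [-0.2, -0.2, 0.0]
width: 0.0278
grasp_force: 11.9
```

Call:
step_arm([
  {"x": 0, "y": 0, "z": 0.02, "rx": 0, "ry": 0, "rz": 0},
  {"x": 0, "y": 0, "z": 0.02, "rx": 0, "ry": 0, "rz": 0},
  {"x": 0, "y": 0, "z": 0.02, "rx": 0, "ry": 0, "rz": 0},
  {"x": 0, "y": 0, "z": 0.012, "rx": 0, "ry": 0, "rz": 0},
  {"x": 0, "y": 0, "z": 0.006, "rx": 0, "ry": 0, "rz": 0},
  {"x": 0, "y": 0, "z": 0, "rx": 0, "ry": 0, "rz": 0},
  {"x": 0, "y": 0, "z": 0, "rx": 0, "ry": 0, "rz": 0},
  {"x": 0, "y": 0, "z": 0, "rx": 0, "ry": 0, "rz": 0},
])

```text
time_s: 10.8
tcp_pos: [0.4523, 0.0811, 0.0514]
eef_rot: [1.885, 2.513, -0.0]
wrist_force: [0.0, -0.4, -0.8]
width: 0.0271
grasp_force: 12.0
```

Call:
step_arm([
  {"x": 0, "y": 0, "z": 0, "rx": 0, "ry": 0, "rz": 0},
  {"x": 0, "y": 0, "z": 0, "rx": 0, "ry": 0, "rz": 0},
  {"x": 0, "y": 0, "z": 0, "rx": 0, "ry": 0, "rz": 0},
  {"x": 0, "y": 0, "z": 0, "rx": 0, "ry": 0, "rz": 0},
  {"x": 0, "y": 0, "z": 0, "rx": 0, "ry": 0, "rz": 0},
  {"x": 0, "y": 0, "z": -0.02, "rx": 0, "ry": 0, "rz": 0},
  {"x": 0, "y": 0, "z": -0.04, "rx": 0, "ry": 0, "rz": 0},
  {"x": 0, "y": 0, "z": -0.05, "rx": 0, "ry": 0, "rz": 0},
  {"x": 0, "y": 0, "z": -0.05, "rx": 0, "ry": 0, "rz": 0},
  {"x": 0, "y": 0, "z": 0, "rx": 0, "ry": 0, "rz": 0},
], claw=0.7)

```text
time_s: 11.63
tcp_pos: [0.4546, 0.0815, 0.1363]
eef_rot: [1.884, 2.51, 0.01]
wrist_force: [0.7, 0.4, 0.5]
width: 0.061
grasp_force: 0.0
```

Call:
step_arm([
  {"x": -0.016, "y": 0.016, "z": 0, "rx": 0, "ry": 0, "rz": 0},
  {"x": -0.04, "y": 0.04, "z": 0, "rx": 0, "ry": 0, "rz": 0},
  {"x": -0.045, "y": 0.04, "z": 0, "rx": 0, "ry": 0, "rz": 0},
  {"x": -0.045, "y": 0.04, "z": 0, "rx": 0, "ry": 0, "rz": 0},
  {"x": -0.028, "y": 0.028, "z": 0, "rx": 0, "ry": 0, "rz": 0},
  {"x": -0.01, "y": 0.01, "z": 0, "rx": 0, "ry": 0, "rz": 0},
  {"x": 0, "y": 0, "z": 0, "rx": 0, "ry": 0, "rz": 0},
  {"x": 0, "y": 0, "z": 0, "rx": 0, "ry": 0, "rz": 0},
])

```text
time_s: 12.3
tcp_pos: [0.5607, 0.0175, 0.1314]
eef_rot: [-1.885, -2.513, 0.001]
wrist_force: [-0.5, 0.6, 0.1]
width: 0.0611
grasp_force: 0.0
```

Descend from z 0.131 to about 0.052 (0.158 units) and grip.

Call:
step_arm([
  {"x": 0, "y": 0, "z": 0.03, "rx": 0, "ry": 0, "rz": 0},
  {"x": 0, "y": 0, "z": 0.04, "rx": 0, "ry": 0, "rz": 0},
  {"x": 0, "y": 0, "z": 0.04, "rx": 0, "ry": 0, "rz": 0},
  {"x": 0, "y": 0, "z": 0.03, "rx": 0, "ry": 0, "rz": 0},
  {"x": 0, "y": 0, "z": 0.018, "rx": 0, "ry": 0, "rz": 0},
  {"x": 0, "y": 0, "z": 0, "rx": 0, "ry": 0, "rz": 0},
  {"x": 0, "y": 0, "z": 0, "rx": 0, "ry": 0, "rz": 0},
])

```text
time_s: 12.88
tcp_pos: [0.561, 0.0178, 0.0529]
eef_rot: [-1.884, -2.514, -0.0]
wrist_force: [0.3, -0.3, 1.0]
width: 0.061
grasp_force: 0.0
```

Call:
step_arm([
  {"x": 0, "y": 0, "z": 0, "rx": 0, "ry": 0, "rz": 0},
  {"x": 0, "y": 0, "z": 0, "rx": 0, "ry": 0, "rz": 0},
  {"x": 0, "y": 0, "z": 0, "rx": 0, "ry": 0, "rz": 0},
  {"x": 0, "y": 0, "z": 0, "rx": 0, "ry": 0, "rz": 0},
  {"x": 0, "y": 0, "z": 0, "rx": 0, "ry": 0, "rz": 0},
  {"x": 0, "y": 0, "z": 0, "rx": 0, "ry": 0, "rz": 0},
  {"x": 0, "y": 0, "z": 0, "rx": 0, "ry": 0, "rz": 0},
  {"x": 0, "y": 0, "z": 0, "rx": 0, "ry": 0, "rz": 0},
], claw=0, newtons=12)

```text
time_s: 13.55
tcp_pos: [0.5615, 0.0172, 0.0527]
eef_rot: [1.885, 2.513, 0.0]
wrist_force: [-0.8, 0.6, 1.2]
width: 0.0278
grasp_force: 12.0
```

Call:
step_arm([
  {"x": 0, "y": 0, "z": -0.02, "rx": 0, "ry": 0, "rz": 0},
  {"x": 0, "y": 0, "z": -0.03, "rx": 0, "ry": 0, "rz": 0},
  {"x": 0, "y": 0, "z": -0.03, "rx": 0, "ry": 0, "rz": 0},
  {"x": 0, "y": 0, "z": 0, "rx": 0, "ry": 0, "rz": 0},
  {"x": 0.015, "y": 0, "z": 0, "rx": 0, "ry": 0, "rz": 0},
  {"x": 0.03, "y": 0.002, "z": 0, "rx": 0, "ry": 0, "rz": 0},
  {"x": 0.045, "y": 0.002, "z": 0, "rx": 0, "ry": 0, "rz": 0},
  {"x": 0.045, "y": 0, "z": 0, "rx": 0, "ry": 0, "rz": 0},
  {"x": 0.032, "y": 0, "z": 0, "rx": 0, "ry": 0, "rz": 0},
  {"x": 0.015, "y": 0, "z": 0, "rx": 0, "ry": 0, "rz": 0},
  {"x": 0, "y": 0, "z": 0, "rx": 0, "ry": 0, "rz": 0},
  {"x": 0, "y": 0, "z": 0, "rx": 0, "ry": 0, "rz": 0},
])

```text
time_s: 14.55
tcp_pos: [0.5377, 0.1048, 0.0922]
eef_rot: [-1.884, -2.514, 0.001]
wrist_force: [-0.5, -0.5, -0.7]
width: 0.0279
grasp_force: 12.0
```

Call:
step_arm([
  {"x": 0, "y": 0, "z": 0.02, "rx": 0, "ry": 0, "rz": 0},
  {"x": 0, "y": 0, "z": 0.02, "rx": 0, "ry": 0, "rz": 0},
  {"x": 0, "y": 0, "z": 0.02, "rx": 0, "ry": 0, "rz": 0},
  {"x": 0, "y": 0, "z": 0.012, "rx": 0, "ry": 0, "rz": 0},
  {"x": 0, "y": 0, "z": 0.006, "rx": 0, "ry": 0, "rz": 0},
  {"x": 0, "y": 0, "z": 0, "rx": 0, "ry": 0, "rz": 0},
  {"x": 0, "y": 0, "z": 0, "rx": 0, "ry": 0, "rz": 0},
  {"x": 0, "y": 0, "z": 0, "rx": 0, "ry": 0, "rz": 0},
])

```text
time_s: 15.22
tcp_pos: [0.538, 0.1049, 0.0534]
eef_rot: [1.885, 2.513, 0.0]
wrist_force: [0.3, -0.4, -0.2]
width: 0.0279
grasp_force: 12.0
```

Call:
step_arm([
  {"x": 0, "y": 0, "z": 0, "rx": 0, "ry": 0, "rz": 0},
  {"x": 0, "y": 0, "z": 0, "rx": 0, "ry": 0, "rz": 0},
  {"x": 0, "y": 0, "z": 0, "rx": 0, "ry": 0, "rz": 0},
  {"x": 0, "y": 0, "z": 0, "rx": 0, "ry": 0, "rz": 0},
  {"x": 0, "y": 0, "z": 0, "rx": 0, "ry": 0, "rz": 0},
  {"x": 0, "y": 0, "z": -0.02, "rx": 0, "ry": 0, "rz": 0},
  {"x": 0, "y": 0, "z": -0.04, "rx": 0, "ry": 0, "rz": 0},
  {"x": 0, "y": 0, "z": -0.05, "rx": 0, "ry": 0, "rz": 0},
  {"x": 0, "y": 0, "z": -0.05, "rx": 0, "ry": 0, "rz": 0},
  {"x": 0, "y": 0, "z": 0, "rx": 0, "ry": 0, "rz": 0},
], claw=0.7)

```text
time_s: 16.05
tcp_pos: [0.5404, 0.1053, 0.1387]
eef_rot: [1.884, 2.51, 0.009]
wrist_force: [0.3, -0.2, 0.9]
width: 0.0609
grasp_force: 0.0
```

Call:
step_arm([
  {"x": -0.016, "y": -0.016, "z": 0, "rx": 0, "ry": 0, "rz": 0},
  {"x": -0.04, "y": -0.04, "z": 0, "rx": 0, "ry": 0, "rz": 0},
  {"x": -0.042, "y": -0.044, "z": 0, "rx": 0, "ry": 0, "rz": 0},
  {"x": -0.041, "y": -0.043, "z": 0, "rx": 0, "ry": 0, "rz": 0},
  {"x": -0.028, "y": -0.028, "z": 0, "rx": 0, "ry": 0, "rz": 0},
  {"x": -0.01, "y": -0.01, "z": 0, "rx": 0, "ry": 0, "rz": 0},
  {"x": 0, "y": 0, "z": 0, "rx": 0, "ry": 0, "rz": 0},
  {"x": 0, "y": 0, "z": 0, "rx": 0, "ry": 0, "rz": 0},
])

```text
time_s: 16.72
tcp_pos: [0.4757, -0.0047, 0.1334]
eef_rot: [-1.884, -2.513, -0.001]
wrist_force: [0.8, 1.3, 0.3]
width: 0.0612
grasp_force: 0.0
```

```bash
python3 - <<'E'
from h import *
s=status.observe(); print(np.round(s["tcp_pos"],4), s["width"])
cv2.imwrite("pics/b.png",np.hstack([cv2.resize(viewer.capture(n)[a:a+120,b:b+130,::-1],(400,370),interpolation=cv2.INTER_CUBIC) for n,a,b in (("top",145,150),("side",205,180))]))
E
```

```text
[ 0.4757 -0.0047  0.1334] 0.06120809746658404
```

View pics/b.png

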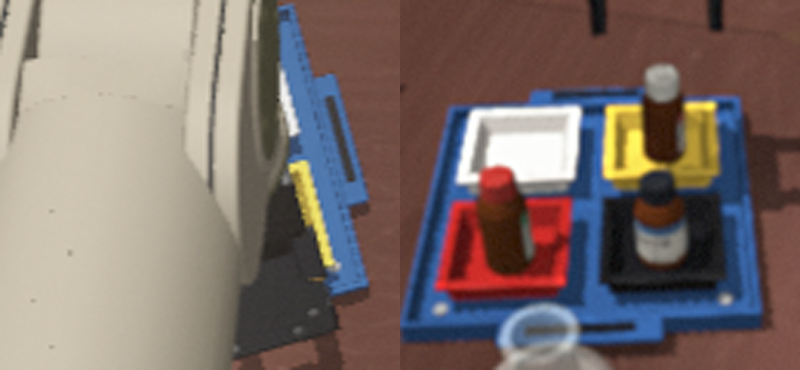

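In the side crop the red cap is in red, the black cap is in black, and white is empty. The white cap waits in yellow under the gripper.

Call:
step_arm([
  {"x": 0, "y": 0, "z": 0.03, "rx": 0, "ry": 0, "rz": 0},
  {"x": 0, "y": 0, "z": 0.04, "rx": 0, "ry": 0, "rz": 0},
  {"x": 0, "y": 0, "z": 0.04, "rx": 0, "ry": 0, "rz": 0},
  {"x": 0, "y": 0, "z": 0.033, "rx": 0, "ry": 0, "rz": 0},
  {"x": 0, "y": 0, "z": 0.018, "rx": 0, "ry": 0, "rz": 0},
  {"x": 0, "y": 0, "z": 0, "rx": 0, "ry": 0, "rz": 0},
  {"x": 0, "y": 0, "z": 0, "rx": 0, "ry": 0, "rz": 0},
])

```text
time_s: 17.4
tcp_pos: [0.476, -0.005, 0.0531]
eef_rot: [-1.884, -2.514, 0.002]
wrist_force: [-0.4, 0.3, 0.1]
width: 0.0609
grasp_force: 0.0
```

Call:
step_arm([
  {"x": 0, "y": 0, "z": 0, "rx": 0, "ry": 0, "rz": 0},
  {"x": 0, "y": 0, "z": 0, "rx": 0, "ry": 0, "rz": 0},
  {"x": 0, "y": 0, "z": 0, "rx": 0, "ry": 0, "rz": 0},
  {"x": 0, "y": 0, "z": 0, "rx": 0, "ry": 0, "rz": 0},
  {"x": 0, "y": 0, "z": 0, "rx": 0, "ry": 0, "rz": 0},
  {"x": 0, "y": 0, "z": 0, "rx": 0, "ry": 0, "rz": 0},
  {"x": 0, "y": 0, "z": 0, "rx": 0, "ry": 0, "rz": 0},
  {"x": 0, "y": 0, "z": 0, "rx": 0, "ry": 0, "rz": 0},
], claw=0, newtons=12)

```text
time_s: 18.07
tcp_pos: [0.4759, -0.0052, 0.0532]
eef_rot: [1.885, 2.513, 0.0]
wrist_force: [-0.0, 0.1, 2.4]
width: 0.0276
grasp_force: 12.0
```

Call:
step_arm([
  {"x": 0, "y": 0, "z": -0.02, "rx": 0, "ry": 0, "rz": 0},
  {"x": 0, "y": 0, "z": -0.03, "rx": 0, "ry": 0, "rz": 0},
  {"x": 0, "y": 0, "z": -0.03, "rx": 0, "ry": 0, "rz": 0},
  {"x": 0, "y": 0, "z": 0, "rx": 0, "ry": 0, "rz": 0},
  {"x": 0, "y": 0.015, "z": 0, "rx": 0, "ry": 0, "rz": 0},
  {"x": -0.002, "y": 0.03, "z": 0, "rx": 0, "ry": 0, "rz": 0},
  {"x": 0, "y": 0.045, "z": 0, "rx": 0, "ry": 0, "rz": 0},
  {"x": 0, "y": 0.045, "z": 0, "rx": 0, "ry": 0, "rz": 0},
  {"x": 0, "y": 0.031, "z": 0, "rx": 0, "ry": 0, "rz": 0},
  {"x": 0, "y": 0.015, "z": 0, "rx": 0, "ry": 0, "rz": 0},
  {"x": 0, "y": 0, "z": 0, "rx": 0, "ry": 0, "rz": 0},
  {"x": 0, "y": 0, "z": 0, "rx": 0, "ry": 0, "rz": 0},
])

```text
time_s: 19.07
tcp_pos: [0.5623, 0.0187, 0.0923]
eef_rot: [-1.885, -2.513, 0.002]
wrist_force: [-1.2, -0.0, -0.4]
width: 0.0278
grasp_force: 12.0
```

Call:
step_arm([
  {"x": 0, "y": 0, "z": 0.02, "rx": 0, "ry": 0, "rz": 0},
  {"x": 0, "y": 0, "z": 0.02, "rx": 0, "ry": 0, "rz": 0},
  {"x": 0, "y": 0, "z": 0.02, "rx": 0, "ry": 0, "rz": 0},
  {"x": 0, "y": 0, "z": 0.012, "rx": 0, "ry": 0, "rz": 0},
  {"x": 0, "y": 0, "z": 0.007, "rx": 0, "ry": 0, "rz": 0},
  {"x": 0, "y": 0, "z": 0, "rx": 0, "ry": 0, "rz": 0},
  {"x": 0, "y": 0, "z": 0, "rx": 0, "ry": 0, "rz": 0},
  {"x": 0, "y": 0, "z": 0, "rx": 0, "ry": 0, "rz": 0},
])

```text
time_s: 19.73
tcp_pos: [0.5629, 0.0191, 0.0534]
eef_rot: [-1.885, -2.513, -0.0]
wrist_force: [0.5, -0.2, 0.2]
width: 0.0274
grasp_force: 12.0
```

Call:
step_arm([
  {"x": 0, "y": 0, "z": 0, "rx": 0, "ry": 0, "rz": 0},
  {"x": 0, "y": 0, "z": 0, "rx": 0, "ry": 0, "rz": 0},
  {"x": 0, "y": 0, "z": 0, "rx": 0, "ry": 0, "rz": 0},
  {"x": 0, "y": 0, "z": 0, "rx": 0, "ry": 0, "rz": 0},
  {"x": 0, "y": 0, "z": 0, "rx": 0, "ry": 0, "rz": 0},
  {"x": 0, "y": 0, "z": -0.02, "rx": 0, "ry": 0, "rz": 0},
  {"x": 0, "y": 0, "z": -0.04, "rx": 0, "ry": 0, "rz": 0},
  {"x": 0, "y": 0, "z": -0.05, "rx": 0, "ry": 0, "rz": 0},
  {"x": 0, "y": 0, "z": -0.05, "rx": 0, "ry": 0, "rz": 0},
  {"x": 0, "y": 0, "z": -0.04, "rx": 0, "ry": 0, "rz": 0},
  {"x": 0, "y": 0, "z": 0, "rx": 0, "ry": 0, "rz": 0},
  {"x": 0, "y": 0, "z": 0, "rx": 0, "ry": 0, "rz": 0},
], claw=0.8)

```text
time_s: 20.73
tcp_pos: [0.5637, 0.0193, 0.1551]
eef_rot: [1.884, 2.512, 0.004]
wrist_force: [-0.6, 0.4, -1.0]
width: 0.0696
grasp_force: 0.0
```

Call:
step_arm([
  {"x": -0.02, "y": -0.015, "z": 0, "rx": 0, "ry": 0, "rz": 0},
  {"x": -0.04, "y": -0.03, "z": 0, "rx": 0, "ry": 0, "rz": 0},
  {"x": -0.055, "y": -0.041, "z": 0, "rx": 0, "ry": 0, "rz": 0},
  {"x": -0.055, "y": -0.041, "z": 0, "rx": 0, "ry": 0, "rz": 0},
  {"x": -0.055, "y": -0.041, "z": 0, "rx": 0, "ry": 0, "rz": 0},
  {"x": -0.055, "y": -0.041, "z": 0, "rx": 0, "ry": 0, "rz": 0},
  {"x": -0.055, "y": -0.041, "z": 0, "rx": 0, "ry": 0, "rz": 0},
  {"x": -0.055, "y": -0.041, "z": 0, "rx": 0, "ry": 0, "rz": 0},
  {"x": -0.055, "y": -0.041, "z": 0, "rx": 0, "ry": 0, "rz": 0},
  {"x": -0.055, "y": -0.041, "z": 0, "rx": 0, "ry": 0, "rz": 0},
  {"x": -0.04, "y": -0.03, "z": 0, "rx": 0, "ry": 0, "rz": 0},
  {"x": -0.024, "y": -0.018, "z": 0, "rx": 0, "ry": 0, "rz": 0},
])

```text
time_s: 21.73
tcp_pos: [0.4365, -0.3141, 0.1528]
eef_rot: [-1.889, -2.508, 0.002]
wrist_force: [-0.5, -0.5, -0.6]
width: 0.0697
grasp_force: 0.0
```

Call:
step_arm([
  {"x": 0, "y": 0, "z": 0, "rx": 0, "ry": 0, "rz": 0.05},
  {"x": 0, "y": 0, "z": 0, "rx": 0, "ry": 0, "rz": 0.05},
  {"x": 0, "y": 0, "z": 0, "rx": 0, "ry": 0, "rz": 0.05},
  {"x": 0, "y": 0, "z": 0, "rx": 0, "ry": 0, "rz": 0.05},
  {"x": 0, "y": 0, "z": 0, "rx": 0, "ry": 0, "rz": 0.05},
  {"x": 0, "y": 0, "z": 0, "rx": 0, "ry": 0, "rz": 0.05},
  {"x": 0, "y": 0, "z": 0, "rx": 0, "ry": 0, "rz": 0.05},
  {"x": 0, "y": 0, "z": 0, "rx": 0, "ry": 0, "rz": 0.05},
  {"x": 0, "y": 0, "z": 0, "rx": 0, "ry": 0, "rz": 0.02},
  {"x": 0, "y": 0, "z": 0, "rx": 0, "ry": 0, "rz": 0},
  {"x": 0, "y": 0, "z": 0, "rx": 0, "ry": 0, "rz": 0},
])

```text
time_s: 22.65
tcp_pos: [0.4388, -0.3107, 0.1528]
eef_rot: [-2.744, -1.527, 0.002]
wrist_force: [0.1, -0.2, 0.4]
width: 0.0697
grasp_force: 0.0
```

```bash
python3 - <<'E'
from h import *
np.set_printoptions(precision=4,suppress=True)
s=status.observe(); Q=R.from_rotvec(s["eef_rot"]).as_matrix(); print(s["tcp_pos"],s["width"],s["qpos"],"yaw",np.degrees(np.arctan2(Q[1,1],Q[0,1])))
for n,x0,y0,w,h in (("top",365,210,50,60),("side",290,150,45,50)):
    im=cv2.imread(f"pics/{n}0.png")[y0:y0+h,x0:x0+w]; v=cv2.cvtColor(im,cv2.COLOR_BGR2HSV)
    m=((abs(v[:,:,0].astype(int)-27)<8)&(v[:,:,1]>100)&(v[:,:,2]>200)).astype(np.uint8)
    P=np.argwhere(m)[:,::-1]+[x0,y0]
    W=np.array([atz(n,*p,.06)[:2] for p in P]).astype(np.float32)*1000
    print(n,len(P),cv2.minAreaRect(W))
a=viewer.capture("top"); b=viewer.capture("side")
cv2.imwrite("pics/c.png",np.hstack([cv2.resize(a[140:290,150:420,::-1],(400,222)),cv2.resize(b[150:320,180:345,::-1],(215,222))]))
E
```

```text
[ 0.4388 -0.3107  0.1528] 0.06973682557104184 [-0.3657  0.3517  1.0743  1.8492 -0.3386  1.1432  0.2721] yaw -31.797600814408057
top 384 ((443.0193176269531, -310.21044921875), (37.96924591064453, 37.344058990478516), 63.73396682739258)
side 115 ((441.4319763183594, -309.6854553222656), (42.93763732910156, 39.14094543457031), 60.57944869995117)
```

View pics/c.png

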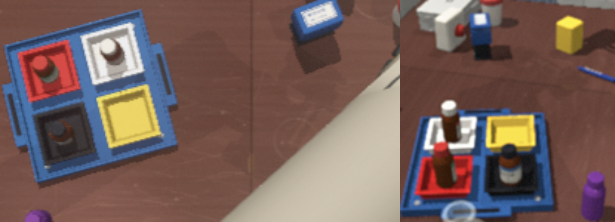

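Top and side crops show each vial standing in the well of its own colour: red (47,70), white (113,55), black (62,130). Yellow is empty. The block centre refines to about (0.4425,-0.310) with yaw about -29°. I'll go down and grip it.

Call:
step_arm([
  {"x": 0.0045, "y": 0.0055, "z": 0, "rx": 0, "ry": 0, "rz": 0},
  {"x": 0, "y": 0, "z": 0.02, "rx": 0, "ry": 0, "rz": -0.025},
  {"x": 0, "y": 0, "z": 0.04, "rx": 0, "ry": 0, "rz": 0},
  {"x": 0, "y": 0, "z": 0.04, "rx": 0, "ry": 0, "rz": 0},
  {"x": 0, "y": 0, "z": 0.04, "rx": 0, "ry": 0, "rz": 0},
  {"x": 0, "y": 0, "z": 0.04, "rx": 0, "ry": 0, "rz": 0},
  {"x": 0, "y": 0, "z": 0.025, "rx": 0, "ry": 0, "rz": 0},
  {"x": 0, "y": 0, "z": 0.015, "rx": 0, "ry": 0, "rz": 0},
  {"x": 0, "y": 0, "z": 0, "rx": 0, "ry": 0, "rz": 0},
  {"x": 0, "y": 0, "z": 0, "rx": 0, "ry": 0, "rz": 0},
])

```text
time_s: 23.58
tcp_pos: [0.4436, -0.3104, 0.0439]
eef_rot: [2.707, 1.595, -0.0]
wrist_force: [0.2, 1.0, 0.0]
width: 0.0695
grasp_force: 0.0
```

Call:
step_arm([
  {"x": 0, "y": 0, "z": 0, "rx": 0, "ry": 0, "rz": 0},
  {"x": 0, "y": 0, "z": 0, "rx": 0, "ry": 0, "rz": 0},
  {"x": 0, "y": 0, "z": 0, "rx": 0, "ry": 0, "rz": 0},
  {"x": 0, "y": 0, "z": 0, "rx": 0, "ry": 0, "rz": 0},
  {"x": 0, "y": 0, "z": 0, "rx": 0, "ry": 0, "rz": 0},
  {"x": 0, "y": 0, "z": 0, "rx": 0, "ry": 0, "rz": 0},
  {"x": 0, "y": 0, "z": 0, "rx": 0, "ry": 0, "rz": 0},
  {"x": 0, "y": 0, "z": 0, "rx": 0, "ry": 0, "rz": 0},
], claw=0, newtons=12)

```text
time_s: 24.25
tcp_pos: [0.4436, -0.31, 0.0437]
eef_rot: [-2.707, -1.595, -0.001]
wrist_force: [-0.3, 1.0, 3.6]
width: 0.0401
grasp_force: 11.8
```

Call:
step_arm([
  {"x": 0, "y": 0, "z": -0.02, "rx": 0, "ry": 0, "rz": 0},
  {"x": 0, "y": 0, "z": -0.04, "rx": 0, "ry": 0, "rz": 0},
  {"x": 0, "y": 0, "z": -0.04, "rx": 0, "ry": 0, "rz": 0},
  {"x": 0, "y": 0, "z": -0.04, "rx": 0, "ry": 0, "rz": -0.02},
  {"x": 0, "y": 0, "z": -0.02, "rx": 0, "ry": 0, "rz": -0.05},
  {"x": 0, "y": 0, "z": 0, "rx": 0, "ry": 0, "rz": -0.05},
  {"x": 0, "y": 0, "z": 0, "rx": 0, "ry": 0, "rz": -0.05},
  {"x": 0, "y": 0, "z": 0, "rx": 0, "ry": 0, "rz": -0.05},
  {"x": 0, "y": 0, "z": 0, "rx": 0, "ry": 0, "rz": -0.05},
  {"x": 0, "y": 0, "z": 0, "rx": 0, "ry": 0, "rz": -0.05},
  {"x": 0, "y": 0, "z": 0, "rx": 0, "ry": 0, "rz": -0.05},
  {"x": 0, "y": 0, "z": 0, "rx": 0, "ry": 0, "rz": -0.025},
])

```text
time_s: 25.25
tcp_pos: [0.4432, -0.3103, 0.1241]
eef_rot: [1.878, 2.518, -0.0]
wrist_force: [-0.4, -0.5, 0.0]
width: 0.0404
grasp_force: 11.8
```

Call:
step_arm([
  {"x": 0, "y": 0, "z": 0, "rx": 0, "ry": 0, "rz": 0},
  {"x": 0.025, "y": 0.01, "z": 0, "rx": 0, "ry": 0, "rz": 0},
  {"x": 0.05, "y": 0.02, "z": 0, "rx": 0, "ry": 0, "rz": 0},
  {"x": 0.06, "y": 0.025, "z": 0, "rx": 0, "ry": 0, "rz": 0},
  {"x": 0.06, "y": 0.025, "z": 0, "rx": 0, "ry": 0, "rz": 0},
  {"x": 0.06, "y": 0.025, "z": 0, "rx": 0, "ry": 0, "rz": 0},
  {"x": 0.06, "y": 0.025, "z": 0, "rx": 0, "ry": 0, "rz": 0},
  {"x": 0.06, "y": 0.025, "z": 0, "rx": 0, "ry": 0, "rz": 0},
  {"x": 0.06, "y": 0.025, "z": 0, "rx": 0, "ry": 0, "rz": 0},
  {"x": 0.06, "y": 0.025, "z": 0, "rx": 0, "ry": 0, "rz": 0},
  {"x": 0.045, "y": 0.02, "z": 0, "rx": 0, "ry": 0, "rz": 0},
  {"x": 0.026, "y": 0.009, "z": 0, "rx": 0, "ry": 0, "rz": 0},
])

```text
time_s: 26.25
tcp_pos: [0.4767, -0.0023, 0.1239]
eef_rot: [-1.883, -2.514, -0.001]
wrist_force: [-0.3, 0.9, -1.2]
width: 0.0404
grasp_force: 11.8
```

Call:
step_arm([
  {"x": 0, "y": 0, "z": 0, "rx": 0, "ry": 0, "rz": 0},
  {"x": 0, "y": 0, "z": 0, "rx": 0, "ry": 0, "rz": 0},
  {"x": 0, "y": 0, "z": 0, "rx": 0, "ry": 0, "rz": 0},
])

```text
time_s: 26.5
tcp_pos: [0.4763, -0.0067, 0.1236]
eef_rot: [1.887, 2.511, -0.0]
wrist_force: [0.8, -0.1, -0.9]
width: 0.0401
grasp_force: 11.8
```

```bash
python3 - <<'E'
from h import *
s=status.observe(); Q=R.from_rotvec(s["eef_rot"]).as_matrix(); print(np.round(s["tcp_pos"],4),s["width"],s["grasp_force"],"yaw",np.degrees(np.arctan2(Q[1,1],Q[0,1])))
d=np.array([.4761,-.0054,.0535])-s["tcp_pos"]; print("units",np.round(Q.T@d/.5,4))
b=viewer.capture("side")
cv2.imwrite("pics/d.png",cv2.resize(b[200:320,180:310,::-1],(520,480),interpolation=cv2.INTER_CUBIC))
E
```

```text
[ 0.4763 -0.0067  0.1236] 0.040056049483074216 11.793490820164152 yaw 16.144534152391724
units [0.0027 0.0003 0.1403]
```

View pics/d.png

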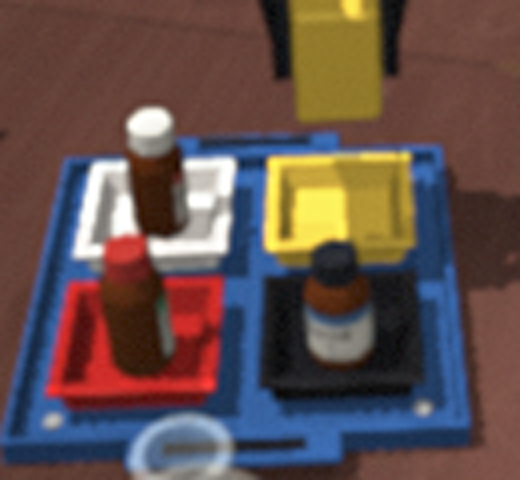

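The block is held upright and square to the well above the yellow well (crop 340,60), and all vials are in place. I'll lower it and let go.

Call:
step_arm([
  {"x": 0.0025, "y": 0, "z": 0.02, "rx": 0, "ry": 0, "rz": 0},
  {"x": 0, "y": 0, "z": 0.03, "rx": 0, "ry": 0, "rz": 0},
  {"x": 0, "y": 0, "z": 0.03, "rx": 0, "ry": 0, "rz": 0},
  {"x": 0, "y": 0, "z": 0.02, "rx": 0, "ry": 0, "rz": 0},
  {"x": 0, "y": 0, "z": 0.02, "rx": 0, "ry": 0, "rz": 0},
  {"x": 0, "y": 0, "z": 0.013, "rx": 0, "ry": 0, "rz": 0},
  {"x": 0, "y": 0, "z": 0.007, "rx": 0, "ry": 0, "rz": 0},
  {"x": 0, "y": 0, "z": 0, "rx": 0, "ry": 0, "rz": 0},
  {"x": 0, "y": 0, "z": 0, "rx": 0, "ry": 0, "rz": 0},
  {"x": 0, "y": 0, "z": 0, "rx": 0, "ry": 0, "rz": 0},
])

```text
time_s: 27.38
tcp_pos: [0.4765, -0.0044, 0.054]
eef_rot: [1.885, 2.513, 0.001]
wrist_force: [1.1, 0.1, -0.3]
width: 0.0401
grasp_force: 12.0
```

Call:
step_arm([
  {"x": 0, "y": 0, "z": 0, "rx": 0, "ry": 0, "rz": 0},
  {"x": 0, "y": 0, "z": 0, "rx": 0, "ry": 0, "rz": 0},
  {"x": 0, "y": 0, "z": 0, "rx": 0, "ry": 0, "rz": 0},
  {"x": 0, "y": 0, "z": 0, "rx": 0, "ry": 0, "rz": 0},
  {"x": 0, "y": 0, "z": 0, "rx": 0, "ry": 0, "rz": 0},
  {"x": 0, "y": 0, "z": 0, "rx": 0, "ry": 0, "rz": 0},
  {"x": 0, "y": 0, "z": -0.02, "rx": 0, "ry": 0, "rz": 0},
  {"x": 0, "y": 0, "z": -0.05, "rx": 0, "ry": 0, "rz": 0},
  {"x": 0, "y": 0, "z": -0.06, "rx": 0, "ry": 0, "rz": 0},
  {"x": 0, "y": 0, "z": -0.06, "rx": 0, "ry": 0, "rz": 0},
  {"x": 0, "y": 0, "z": -0.06, "rx": 0, "ry": 0, "rz": 0},
  {"x": 0, "y": 0, "z": -0.04, "rx": 0, "ry": 0, "rz": 0},
], claw=0.8)

```text
time_s: 28.38
tcp_pos: [0.4767, -0.0049, 0.202]
eef_rot: [1.885, 2.511, 0.004]
wrist_force: [0.4, 0.4, -0.1]
width: 0.0699
grasp_force: 0.0
```

Call:
step_arm([
  {"x": -0.02, "y": -0.01, "z": 0, "rx": 0, "ry": 0, "rz": 0},
  {"x": -0.05, "y": -0.02, "z": 0, "rx": 0, "ry": 0, "rz": 0},
  {"x": -0.06, "y": -0.02, "z": 0, "rx": 0, "ry": 0, "rz": 0},
  {"x": -0.06, "y": -0.02, "z": 0, "rx": 0, "ry": 0, "rz": 0},
  {"x": -0.06, "y": -0.02, "z": 0, "rx": 0, "ry": 0, "rz": 0},
  {"x": -0.06, "y": -0.02, "z": 0, "rx": 0, "ry": 0, "rz": 0},
  {"x": -0.06, "y": -0.02, "z": 0, "rx": 0, "ry": 0, "rz": 0},
  {"x": -0.06, "y": -0.02, "z": 0, "rx": 0, "ry": 0, "rz": 0},
  {"x": -0.04, "y": -0.01, "z": 0, "rx": 0, "ry": 0, "rz": 0},
  {"x": -0.02, "y": 0, "z": 0, "rx": 0, "ry": 0, "rz": 0},
  {"x": 0, "y": 0, "z": 0, "rx": 0, "ry": 0, "rz": 0},
  {"x": 0, "y": 0, "z": 0, "rx": 0, "ry": 0, "rz": 0},
])

```text
time_s: 29.38
tcp_pos: [0.4674, -0.2624, 0.1984]
eef_rot: [-1.886, -2.511, 0.001]
wrist_force: [0.6, 0.0, -0.4]
width: 0.0697
grasp_force: 0.0
```

```bash
python3 - <<'E'
from h import *
s=status.observe(); print(np.round(s["tcp_pos"],4), s["width"], s["time_s"])
cv2.imwrite("pics/e.png",np.hstack([cv2.resize(viewer.capture(n)[a:a+120,b:b+130,::-1],(400,370),interpolation=cv2.INTER_CUBIC) for n,a,b in (("top",145,150),("side",205,180))]))
E
```

```text
[ 0.4674 -0.2624  0.1984] 0.06965298799878432 29.3833
```

View pics/e.png

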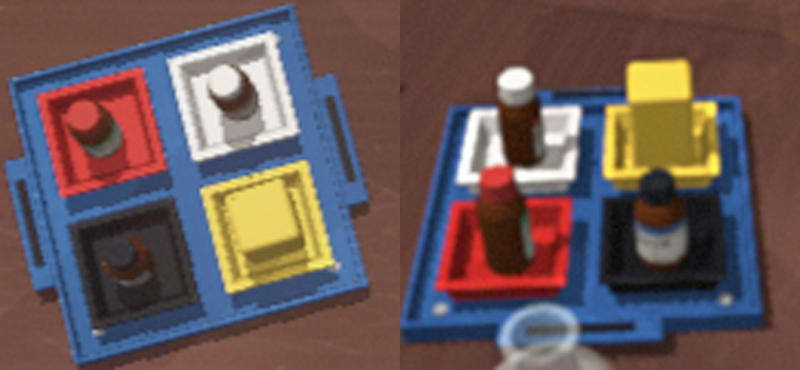

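Both views show every vial upright in its own well. The foam block stands square on the yellow well's floor (crop 265,222), and the gripper is well clear.

```bash
python3 -c "
from rig import robot; print(robot.sign_off())"
```

```text
the job is handed in; nothing more can be done
None
```

The job is handed in: the white-, black- and red-capped vials each stand upright in the well of their own colour, and the foam block stands upright in the yellow well. The last pictures confirmed this with the arm clear, at 29.4 s of the 96 s allowed; the sign-off returned no verdict.

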